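# Finish the pinwheel layer of jewellery boxes

### The job

Two of the four kraft jewellery boxes already stand on the railed pallet slab; slide the other two off the white feed board into the open side to finish the pinwheel layer: the lengthwise box along the near rail until its end meets the box in front of it, the crosswise box along the far rail until its long side meets the box in front of it. All four must end snug and square, flat on the slab; keep the boxes flat on the board all the way (no lifting or tipping) and leave the tins, the small ring box and the tools where they are.

Things in the scene. Friction and masses are not known exactly. Their poses are not given: they have to be found in the camera images.
- station: fixed packing station: wooden pallet slab plus, level with it, a white feed board, tops 18 mm above the bench. Origin on the bench under the slab's centre; at yaw 0, x away from the robot, y left. Deck between rails: x -107.5 to 107.5, y -105 to 105 mm; near rail (-x), far rail (+x), left rail (+y), open at -y.
- mouth (a point): middle of the slab's open edge, at deck height (station x 0, y -105 mm). Rails are 12 mm thick and stand 16 mm above the deck; the near and far rails end about here in 36 mm lead-ins that flare outwards (24 degrees) over the feed board. Feed board: station x -170 to 170, y -460 to -105 mm.
- box_far_left: closed kraft-card jewellery box, 120 (own x) x 90 (own y) x 40 mm high, about 0.2 kg, too wide to grasp; origin at the centre of its underside, z up. Already on the slab in the far left corner, long side along the station's y; it may shift a few mm when pushed against.
- box_near_left: closed kraft-card jewellery box, 120 (own x) x 90 (own y) x 40 mm high, about 0.2 kg, too wide to grasp; origin at the centre of its underside, z up. Already on the slab in the near left corner, long side along the station's x.
- box_long: closed kraft-card jewellery box, 120 (own x) x 90 (own y) x 40 mm high, about 0.2 kg, too wide to grasp; origin at the centre of its underside, z up. Starts loose on the feed board on its near half, roughly lengthwise (its x roughly along the station's y); belongs at near_right.
- box_cross: closed kraft-card jewellery box, 120 (own x) x 90 (own y) x 40 mm high, about 0.2 kg, too wide to grasp; origin at the centre of its underside, z up. Starts loose on the feed board on its far half, roughly crosswise (its x roughly along the station's x); belongs at far_right.
- far_left (a point): point on the deck under the centre of box_far_left's place (station x 61.5, y 45 mm)
- near_left (a point): point on the deck under the centre of box_near_left's place (station x -46.5, y 60 mm)
- near_right (a point): point on the deck under the centre of the empty near right place (station x -61.5, y -45 mm); the box there lies with its long side along the station's y, its +y end against box_near_left, its outer end level with the slab's open edge
- far_right (a point): point on the deck under the centre of the empty far right place (station x 46.5, y -60 mm); the box there lies with its long side along the station's x, its +y side against box_far_left
- ring_box: small kraft ring box 50 x 50 x 35 mm standing near the outer end of the feed board; a bystander; origin on its underside
- bead_tin_a: round clear bead tin, diameter 56, height 26 mm, standing on top of box_far_left; a bystander; origin on its underside
- bead_tin_b: round clear bead tin, diameter 56, height 26 mm, on the bench to the left of the station; a bystander; origin on its underside
- bead_tin_c: round clear bead tin like bead_tin_b, on the bench to the left of the station; a bystander; origin on its underside
- wire_spool: wooden wire spool, diameter 60, height 32 mm, on the bench to the left; a bystander; origin on its underside
- mallet: hammer lying on the bench to the left; a bystander; origin at mid-length, on its underside
- pliers: green-handled pliers lying on the bench to the right, beyond the feed board's end; a bystander; origin on its underside
Things that resemble listed ones, but are neither listed nor needed, are in the scene too. Leave any pink, turquoise or yellow look-alike of the box_long alone.

How it is judged:
By the outcome, as a careful person would: the job done as asked, in the order asked, and still so for the second after the job is handed in, with the robot touching nothing.
It also fails if it takes over 61 s, if anything falls off the work surface, if the arm or the gripper's body presses on something with over 40 N, if the wrist force passes 120 N, or if a joint passes its speed limit or range.

### The arm

A 7-joint arm with a two-finger parallel gripper is mounted at the origin on the work surface. World frame = base frame: x ahead of the robot, y to its left, z up, the work surface at z = 0. Lengths are in m, angles in rad, forces in N, time in s.
With the tool pointing down it reaches from about 0.425 to 0.925 m from the base axis. Payload 6.8 kg.
Tool frame: the origin (TCP) lies midway between the tips of the shut fingers; the grasp point (between the pads) lies 19 mm behind it (robot.grip_point_offset is the distance from the TCP to the grasp point, in m); z points along the fingers, y is the line along which they close (so a half turn about z gives the same grasp; the last joint's range is limited). The gripper opens to 85 mm and grips with 20 to 120 N. Pads are 22 mm wide; open, the fingers measure 114 mm over their backs; the gripper's body (76 mm by 85 mm) begins 54 mm behind the grasp point. The pads swing forward as they close: fully open they stand 13 mm farther back than shut.
Start: joints at [-1.302, 0.477, 0.022, 1.555, -0.011, 1.109, -0.083], TCP at [0.248, 0.628, 0.231] pointing down, gripper open.
Joint ranges: [-2.96, 2.96], [-0.34, 2.1], [-1.41, 1.46], [0.24, 2.44], [-1.37, 4.51], [0.17, 1.92], [-2.96, 2.96]. Speed limits (rad/s): [2.39, 2.39, 3.14, 3.14, 3.14, 3.14, 3.14].

### API

Orientations are given as a 3x3 rotation matrix whose columns are the frame's x, y, z axes.
In Python, from rig import robot gives the robot as it stands. The module is installed in compiled form; this text tells all that it offers.
- The arm moves only by the shell command python3 -m jog 'ROWS' [FORCE]. ROWS is JSON, a list of rows, each an object of numbers: "rx", "ry", "rz": the turn, a rotation vector about the tool's x, y, z as a fraction of full scale; "tx", "ty", "tz": the shift along the tool's x, y, z as a fraction of full scale; "gripper": the closure, from 0 (fully open) to 1 (shut). A call has 1 to 10 rows; each row is the pose to reach, as a shift and turn from the pose commanded when the call began, along the tool's axes at that moment; what a row does not reach only later rows make up. Full scale, the value 1, is 1 m for a shift and 90 degrees for a turn. A row lasts 1/12 s, in which the tool goes at most 41.7 mm and 7.16 degrees, less where a joint would pass 70% of its speed; a pose out of reach is approached as far as the arm can. A call with a number of a shift or a turn outside -1 to 1 is refused whole. A call with a gripper value outside its range is refused whole. The fingers move at their own pace and stop on an object; FORCE is the grip in N (left out, the last holds). Time passes only in rows, so rows that repeat a pose let the fingers close. It gives the time, the measured TCP pose, the force, the opening and the grip force at its end, in the units of the state.
- robot.read_state(): the state, without advancing time (a new reading comes with each control period).
- robot.grab_frame(name): name is "scene" or "top" or "wrist"; returns the picture (400x640x3 uint8, blue, green, red); there is no depth.
- robot.camera_model(name): a dict with "fx", "fy", "cx", "cy" (pixels), "eye" and "orientation" of the camera in the world; the wrist camera has in their place "T_tool_cam" (4x4, takes a point from camera to tool coordinates, whose origin is the TCP and whose axes are the flange's). Camera axes: x right, y up, looking along -z (the intrinsics and any distortion apply to the point x, -y, -z); pixel columns grow to the right and rows downward; lengths in m; the calibration is good to about 2 mm. A picture is of the moment at which its call begins: read the wrist's pose just before it. camera_model takes no time and is no camera call.
- robot.finish_job(): hands the job in; it is judged then, once.
The state is a dict: "clock": time; "joints": joint angles; "qvel": joint speeds; "joint_efforts": joint torques, N m; "ee_pos": TCP position; "orientation": TCP orientation; "force": force on the tool from outside, world axes, zero at the start; "torque": the same for the moment, N m; "gripper_width": finger opening in m; "gripper_force": force on a finger pad.
Only numpy, scipy, OpenCV 4.12 (cv2) and the standard library are available. Lean on these libraries where they do the work, as an engineer would, in place of code of your own. Each camera call takes 0.05 s, during which the arm holds its last target. There are 200 camera calls.

## Working session

There is one attempt and no reset: what is moved stays moved. The work goes in short steps, Python scripts to look and compute and a shell command to move; the robot and the scene stay as the last step left them, time stands still between calls to the robot, and variables do not carry over. Pictures are saved under pics/ and viewed, at most 12 in all, crops included, and the job is handed in when it is done.

```bash
mkdir -p pics; python3 - <<'E'
from rig import robot
import cv2,numpy as np
s=robot.read_state();print(s['clock'],s['ee_pos'],np.round(s['orientation'],3).tolist(),s['gripper_width'],s['force'])
for n in("top","scene"):
    cv2.imwrite(f"pics/{n}0.png",robot.grab_frame(n));print(robot.camera_model(n))
E
```

```text
0.0 [0.24816186 0.62711009 0.23033123] [[-0.93, 0.368, -0.001], [0.368, 0.93, -0.002], [-0.0, -0.002, -1.0]] 0.08567207446936681 [ 0.84756216 -0.04446222  0.59510346]
{'fx': 431.26238440830053, 'fy': 431.26238440830053, 'cx': 325.2783131838757, 'cy': 196.6706155938156, 'eye': array([ 0.28831088, -0.01583477,  1.17882582]), 'orientation': array([[ 0.00802211,  0.98556352, -0.16911593],
       [-0.99995316,  0.00699059, -0.00669403],
       [-0.00541517,  0.1691617 ,  0.98557343]])}
{'fx': 513.430522308044, 'fy': 513.430522308044, 'cx': 309.4114304867545, 'cy': 201.74505698360014, 'eye': array([ 1.65723611, -0.24017622,  1.02305242]), 'orientation': array([[ 0.2083705 , -0.60780929,  0.76625688],
       [ 0.97804847,  0.12812059, -0.16433597],
       [ 0.00171164,  0.78367913,  0.62116349]])}
```

View pics/top0.png

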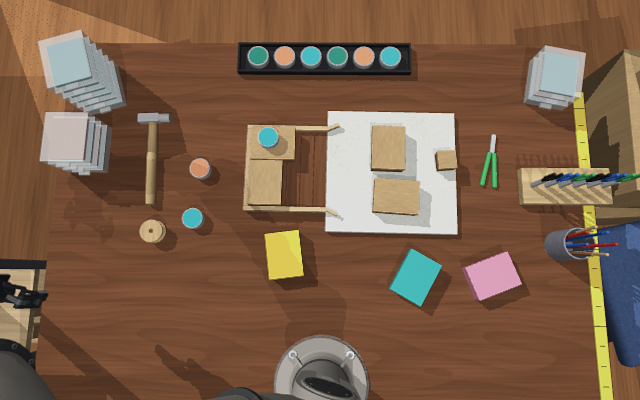

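View pics/scene0.png

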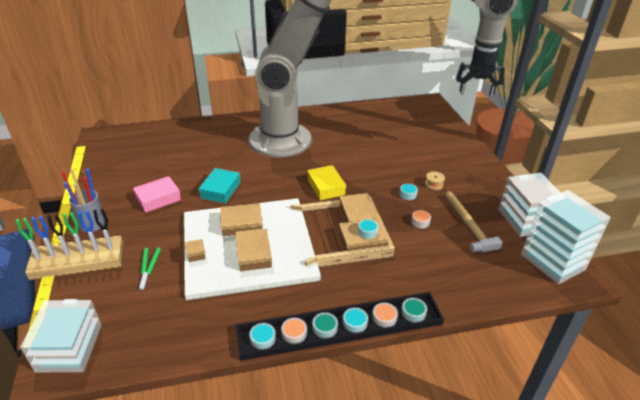

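Top view: the station is at (245–330, 125–210) and the white feed board at (327–457, 112–235). On the board are box_cross (388,148), box_long (397,197) and the ring box (446,160). The yellow (284,255), turquoise (416,277) and pink (492,275) look-alikes lie off the board, so the two kraft boxes on it are the ones meant. I'll confirm in one enlarged crop.

```bash
python3 - <<'E'
import cv2
i=cv2.imread("pics/top0.png");c=i[105:245,240:465]
cv2.imwrite("pics/crop0.png",cv2.resize(c,None,fx=3.5,fy=3.5,interpolation=cv2.INTER_CUBIC))
h=cv2.cvtColor(i,cv2.COLOR_BGR2HSV)
for p in [(388,148),(397,197),(397,213),(350,150),(446,160),(330,200),(420,170),(405,190)]: print(p,h[p[1],p[0]])
E
```

```text
(388, 148) [ 18  94 190]
(397, 197) [ 18  93 191]
(397, 213) [ 18 116 117]
(350, 150) [ 30   5 222]
(446, 160) [ 19  97 186]
(330, 200) [ 90   1 223]
(420, 170) [ 40   3 222]
(405, 190) [ 19  95 194]
```

View pics/crop0.png

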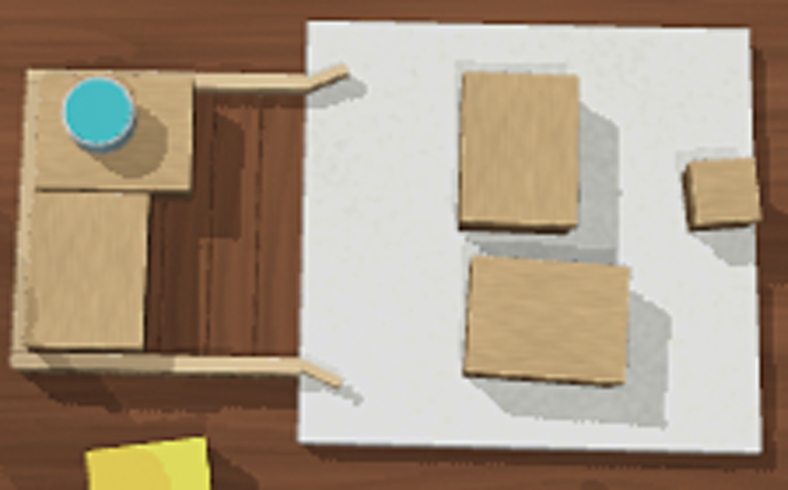

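The crop shows box_cross (crosswise, far half) and box_long (lengthwise, near half), both kraft on the white board. The ring box is at the outer end. The remaining deck is open.

```bash
cat >m.py <<'E'
import cv2,numpy as np
from rig import robot
def ray(n,px,z):
    c=robot.camera_model(n);px=np.atleast_2d(px).astype(float)
    d=np.c_[(px[:,0]-c['cx'])/c['fx'],-(px[:,1]-c['cy'])/c['fy'],-np.ones(len(px))]@np.array(c['orientation']).T
    e=np.array(c['eye']);return (e+d*((z-e[2])/d[:,2])[:,None])[:,:2]
def rect(w):
    (c,s,a)=cv2.minAreaRect((w*1000).astype(np.float32));return np.array(c),s,a
def board(img,n="top"):
    h=cv2.cvtColor(img,cv2.COLOR_BGR2HSV)
    m=((h[...,1]<30)&(h[...,2]>185)).astype(np.uint8)
    cs=cv2.findContours(m,0,cv2.CHAIN_APPROX_NONE)[0];c=max(cs,key=cv2.contourArea)
    hull=cv2.convexHull(c);return rect(ray(n,hull[:,0],.018))
def boxes(img,n="top",vmin=150):
    h=cv2.cvtColor(img,cv2.COLOR_BGR2HSV)
    m=((abs(h[...,0].astype(int)-18)<5)&(h[...,1]>60)&(h[...,1]<135)&(h[...,2]>vmin)).astype(np.uint8)
    out=[]
    for c in cv2.findContours(m,0,cv2.CHAIN_APPROX_NONE)[0]:
        if cv2.contourArea(c)<150: continue
        w=ray(n,c[:,0],.058);r=rect(w);M=cv2.moments((w*1000).astype(np.float32));
        out.append((r,np.array([M['m10'],M['m01']])/M['m00'],np.round(c[:,0].mean(0))))
    return out
E
python3 - <<'E'
from m import *
i=cv2.imread("pics/top0.png")
print("board",board(i))
for r,c,p in boxes(i):print(p,"rect",np.round(r[0],1),np.round(r[1],1),round(r[2],2),"cen",np.round(c,1))
E
```

```text
board (array([ 562.06530762, -187.76152039]), (355.1317443847656, 340.17657470703125), 89.13750457763672)
[ 14. 322.] rect [154.8 777.3] [77.4 96.8] 89.73 cen [155.9 777.9]
[ 18. 276.] rect [261.  782.5] [50.4 89.3] 0.46 cen [267.  771.9]
[154. 231.] rect [389.4 444. ] [57.5 66. ] 0.44 cen [388.1 445.9]
[297. 209.] rect [448.9  65.5] [206.2  18.6] 85.87 cen [448.2  65.2]
[396. 196.] rect [ 485.2 -194.2] [120.2  89.4] 86.02 cen [ 485.  -194.7]
[567. 184.] rect [ 515.4 -642.9] [ 94.2 234.3] 0.41 cen [ 508.3 -631.5]
[447. 159.] rect [ 585.3 -332.5] [47.8 49.4] 4.87 cen [ 585.4 -332.3]
[388. 147.] rect [ 617.9 -174.4] [ 88.6 118.1] 88.69 cen [ 618.  -175.8]
[276. 157.] rect [563.6  83.4] [230.7 253.3] 1.04 cen [579.6 145.6]
[149. 164.] rect [569.1 462.9] [217.7  16.7] 2.06 cen [559.9 463.5]
[634. 111.] rect [ 722.4 -852.3] [ 41.  345.5] 88.39 cen [ 751.5 -847.7]
```

```bash
python3 -m jog '[{"tx":-0.38,"ty":-0.2,"rz":0.77,"gripper":0.4},{"tx":-0.38,"ty":-0.2,"rz":0.77,"gripper":0.4},{"tx":-0.38,"ty":-0.2,"rz":0.77,"gripper":0.4},{"tx":-0.38,"ty":-0.2,"rz":0.77,"gripper":0.4},{"tx":-0.38,"ty":-0.2,"rz":0.77,"gripper":0.4},{"tx":-0.38,"ty":-0.2,"rz":0.77,"gripper":0.4},{"tx":-0.38,"ty":-0.2,"rz":0.77,"gripper":0.4},{"tx":-0.38,"ty":-0.2,"rz":0.77,"gripper":0.4},{"tx":-0.38,"ty":-0.2,"rz":0.77,"gripper":0.4},{"tx":-0.38,"ty":-0.2,"rz":0.77,"gripper":0.4}]' 60
```

```text
invalid input at $[0]: expected keys rx, ry, rz, tx, ty, tz, gripper
```

```bash
python3 -m jog '[{"rx":0,"ry":0,"rz":0.77,"tx":-0.38,"ty":-0.2,"tz":0,"gripper":0.4},{"rx":0,"ry":0,"rz":0.77,"tx":-0.38,"ty":-0.2,"tz":0,"gripper":0.4},{"rx":0,"ry":0,"rz":0.77,"tx":-0.38,"ty":-0.2,"tz":0,"gripper":0.4},{"rx":0,"ry":0,"rz":0.77,"tx":-0.38,"ty":-0.2,"tz":0,"gripper":0.4},{"rx":0,"ry":0,"rz":0.77,"tx":-0.38,"ty":-0.2,"tz":0,"gripper":0.4},{"rx":0,"ry":0,"rz":0.77,"tx":-0.38,"ty":-0.2,"tz":0,"gripper":0.4},{"rx":0,"ry":0,"rz":0.77,"tx":-0.38,"ty":-0.2,"tz":0,"gripper":0.4},{"rx":0,"ry":0,"rz":0.77,"tx":-0.38,"ty":-0.2,"tz":0,"gripper":0.4},{"rx":0,"ry":0,"rz":0.77,"tx":-0.38,"ty":-0.2,"tz":0,"gripper":0.4},{"rx":0,"ry":0,"rz":0.77,"tx":-0.38,"ty":-0.2,"tz":0,"gripper":0.4}]' 60
```

```text
clock: 0.93
ee_pos: [0.5205, 0.3097, 0.2311]
orientation: [[0.022, 1.0, -0.0], [1.0, -0.022, -0.0], [-0.0, -0.0, -1.0]]
force: [0.3, 0.3, -0.4]
gripper_width: 0.0515
gripper_force: 0.0
```

```bash
python3 -m jog '[{"rx":0,"ry":0,"rz":0,"tx":-0.4,"ty":-0.02,"tz":0,"gripper":0.4},{"rx":0,"ry":0,"rz":0,"tx":-0.4,"ty":-0.02,"tz":0,"gripper":0.4},{"rx":0,"ry":0,"rz":0,"tx":-0.4,"ty":-0.02,"tz":0,"gripper":0.4},{"rx":0,"ry":0,"rz":0,"tx":-0.4,"ty":-0.02,"tz":0,"gripper":0.4},{"rx":0,"ry":0,"rz":0,"tx":-0.4,"ty":-0.02,"tz":0,"gripper":0.4},{"rx":0,"ry":0,"rz":0,"tx":-0.4,"ty":-0.02,"tz":0,"gripper":0.4},{"rx":0,"ry":0,"rz":0,"tx":-0.4,"ty":-0.02,"tz":0,"gripper":0.4},{"rx":0,"ry":0,"rz":0,"tx":-0.4,"ty":-0.02,"tz":0,"gripper":0.4},{"rx":0,"ry":0,"rz":0,"tx":-0.4,"ty":-0.02,"tz":0,"gripper":0.4},{"rx":0,"ry":0,"rz":0,"tx":-0.4,"ty":-0.02,"tz":0,"gripper":0.4}]'
python3 - <<'E'
from m import *
s=robot.read_state();print(robot.camera_model("wrist"))
f=robot.grab_frame("wrist");cv2.imwrite("pics/w1.png",f);np.savez("w1.npz",p=s['ee_pos'],R=s['orientation'])
E
```

```text
clock: 1.77
ee_pos: [0.4922, -0.0928, 0.2314]
orientation: [[0.02, 1.0, -0.0], [1.0, -0.02, -0.001], [-0.001, -0.0, -1.0]]
force: [0.4, -0.5, 0.2]
gripper_width: 0.0512
gripper_force: 0.0
{'fx': 276.05245573644225, 'fy': 276.05245573644225, 'cx': 315.9610413022486, 'cy': 193.4610503908507, 'T_tool_cam': array([[ 8.82037786e-04,  9.63518248e-01,  2.67641193e-01,
         6.82247077e-02],
       [ 9.99999577e-01, -9.19644151e-04,  1.51565159e-05,
         6.89339987e-05],
       [ 2.60738238e-04,  2.67641067e-01, -9.63518651e-01,
        -1.41229146e-01],
       [ 0.00000000e+00,  0.00000000e+00,  0.00000000e+00,
         1.00000000e+00]])}
```

View pics/w1.png

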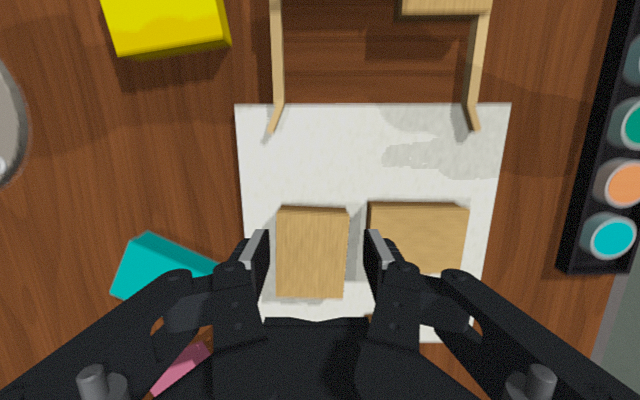

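The wrist view shows the board's mouth edge from (235,103) to (511,103) and the lead-ins at (284,104) and (468,104). box_long's front top edge is at (279,206)–(348,207), and box_cross's is at (368,202)–(467,205).

```bash
cat >>m.py <<'E'
O=np.array([566.3,94.7]);YAW=np.deg2rad(-.86)
ex=np.array([np.cos(YAW),np.sin(YAW)]);ey=np.array([-ex[1],ex[0]])
def st(w): w=np.atleast_2d(w)-O; return np.c_[w@ex,w@ey]
def wr(px,z,p,R):
    c=robot.camera_model("wrist");T=c['T_tool_cam'];px=np.atleast_2d(px).astype(float)
    d=np.c_[(px[:,0]-c['cx'])/c['fx'],-(px[:,1]-c['cy'])/c['fy'],-np.ones(len(px))]@(R@T[:3,:3]).T
    e=p+R@T[:3,3];return (e+d*((z-e[2])/d[:,2])[:,None])[:,:2]*1000
E
python3 - <<'E'
from m import *
z=np.load("w1.npz");p,R=z['p'],z['R']
h=cv2.cvtColor(cv2.imread("pics/w1.png"),cv2.COLOR_BGR2HSV)
m=(h[...,1]<40)&(h[...,2]>150)
rows=lambda a,b:np.array([(x,np.argmax(m[80:130,x])+80) for x in range(a,b,4)])
e=rows(296,460);w=wr(e,.018,p,R);k=np.polyfit(w[:,0],w[:,1],1)
print("yaw",np.degrees(np.arctan(k[0])),"edge st",st(w).mean(0))
print("corners",st(wr([[235,103],[511,103]],.018,p,R)).round(1))
print("rails",st(wr([[284,104],[468,104]],.034,p,R)).round(1))
print("boxes",st(wr([[279,206],[348,207],[368,202],[467,205]],.058,p,R)).round(1))
E
```

```text
yaw -1.5710019255703251 edge st [   2.56702371 -105.74464688]
corners [[-169.8 -103.9]
 [ 167.4 -105.2]]
rails [[-108.2 -106. ]
 [ 106.6 -106.8]]
boxes [[-115.6 -223.3]
 [ -32.9 -224.9]
 [  -9.2 -218.7]
 [ 109.4 -222.9]]
```

```bash
python3 -m jog '[{"rx":0,"ry":0,"rz":0,"tx":-0.189,"ty":-0.007,"tz":0,"gripper":0.4},{"rx":0,"ry":0,"rz":0,"tx":-0.189,"ty":-0.007,"tz":0,"gripper":0.4},{"rx":0,"ry":0,"rz":0,"tx":-0.189,"ty":-0.007,"tz":0,"gripper":0.4},{"rx":0,"ry":0,"rz":0,"tx":-0.189,"ty":-0.007,"tz":0,"gripper":0.4},{"rx":0,"ry":0,"rz":0,"tx":-0.189,"ty":-0.007,"tz":0,"gripper":0.4},{"rx":0,"ry":0,"rz":0,"tx":-0.189,"ty":-0.007,"tz":0.1,"gripper":0.4},{"rx":0,"ry":0,"rz":0,"tx":-0.189,"ty":-0.007,"tz":0.1,"gripper":0.4},{"rx":0,"ry":0,"rz":0,"tx":-0.189,"ty":-0.007,"tz":0.1,"gripper":0.4},{"rx":0,"ry":0,"rz":0,"tx":-0.189,"ty":-0.007,"tz":0.15,"gripper":0.4},{"rx":0,"ry":0,"rz":0,"tx":-0.189,"ty":-0.007,"tz":0.15,"gripper":0.4}]'
python3 -m jog '[{"rx":0,"ry":0,"rz":0,"tx":0,"ty":0,"tz":0.03,"gripper":0.4},{"rx":0,"ry":0,"rz":0,"tx":0,"ty":0,"tz":0.05,"gripper":0.4},{"rx":0,"ry":0,"rz":0,"tx":0,"ty":0,"tz":0.056,"gripper":0.4},{"rx":0,"ry":0,"rz":0,"tx":0,"ty":0,"tz":0.056,"gripper":0.4}]'
```

```text
clock: 2.65
ee_pos: [0.4807, -0.2746, 0.0761]
orientation: [[0.015, 1.0, -0.008], [1.0, -0.015, 0.003], [0.003, -0.008, -1.0]]
force: [-0.8, 0.7, 0.1]
gripper_width: 0.0516
gripper_force: 0.0
clock: 2.98
ee_pos: [0.483, -0.2764, 0.0246]
orientation: [[0.015, 1.0, -0.002], [1.0, -0.015, 0.001], [0.001, -0.002, -1.0]]
force: [-0.0, 0.5, -0.1]
gripper_width: 0.0513
gripper_force: 0.0
```

```bash
python3 -m jog '[{"rx":0,"ry":0,"rz":0,"tx":0.006,"ty":0,"tz":0,"gripper":0.4},{"rx":0,"ry":0,"rz":0,"tx":0.012,"ty":0,"tz":0,"gripper":0.4},{"rx":0,"ry":0,"rz":0,"tx":0.018,"ty":0,"tz":0,"gripper":0.4},{"rx":0,"ry":0,"rz":0,"tx":0.024,"ty":0,"tz":0,"gripper":0.4},{"rx":0,"ry":0,"rz":0,"tx":0.03,"ty":0,"tz":0,"gripper":0.4},{"rx":0,"ry":0,"rz":0,"tx":0.036,"ty":0.001,"tz":0,"gripper":0.4},{"rx":0,"ry":0,"rz":0,"tx":0.042,"ty":0.002,"tz":0,"gripper":0.4},{"rx":0,"ry":0,"rz":0,"tx":0.048,"ty":0.003,"tz":0,"gripper":0.4},{"rx":0,"ry":0,"rz":0,"tx":0.054,"ty":0.004,"tz":0,"gripper":0.4},{"rx":0,"ry":0,"rz":0,"tx":0.06,"ty":0.005,"tz":0,"gripper":0.4}]'
python3 - <<'E'
from m import *
i=robot.grab_frame("top");cv2.imwrite("pics/top1.png",i);s=robot.read_state()
print(s['ee_pos'],st(s['ee_pos'][:2]*1000),s['force'])
for r,c,p in boxes(i):
    if 440<r[0][0]<700 and abs(r[0][1])<400:print(p,"st",st(r[0]).round(1),np.round(r[1],1),round(r[2],2))
E
```

```text
clock: 3.82
ee_pos: [0.4896, -0.2165, 0.0252]
orientation: [[0.015, 1.0, -0.0], [1.0, -0.015, -0.0], [-0.0, -0.0, -1.0]]
force: [-1.0, -3.4, 2.9]
gripper_width: 0.0511
gripper_force: 1.6
[ 0.48987114 -0.21478751  0.02500026] [[ -71.77507079 -310.59978473]] [-0.36491653 -1.57988971  2.48003112]
[387. 146.] st [[  55.7 -269.4]] [ 89.9 119.3] 87.13
[275. 160.] st [[ -2.5 -10.8]] [233.  251.8] 0.42
```

```bash
python3 - <<'E'
import cv2
i=cv2.imread("pics/top1.png");c=i[105:245,240:465]
cv2.imwrite("pics/crop1.png",cv2.resize(c,None,fx=3.5,fy=3.5,interpolation=cv2.INTER_CUBIC))
E
```

```text
(no output)
```

View pics/crop1.png

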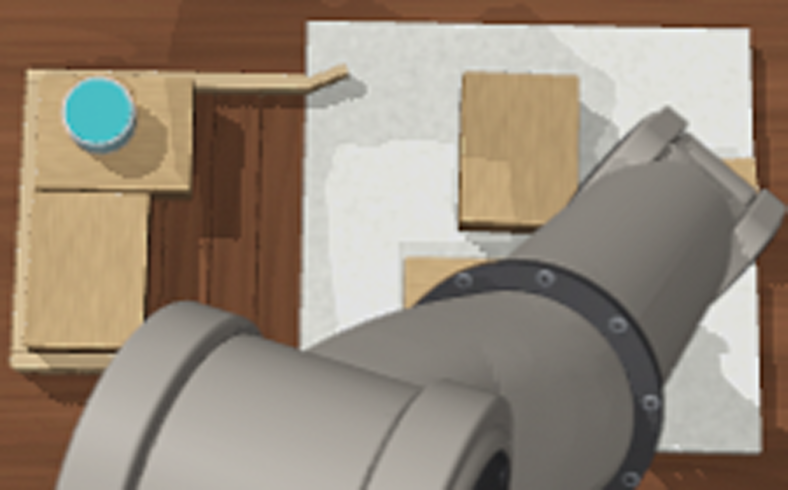

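```bash
python3 - <<'E'
from m import *
print(st(ray("top",[[355.4,178.4]],.058)*1000))
s=robot.read_state();f=robot.grab_frame("wrist");cv2.imwrite("pics/w2.png",f);np.savez("w2.npz",p=s['ee_pos'],R=s['orientation'])
E
```

```text
[[ -33.13310432 -183.02565803]]
```

View pics/w2.png

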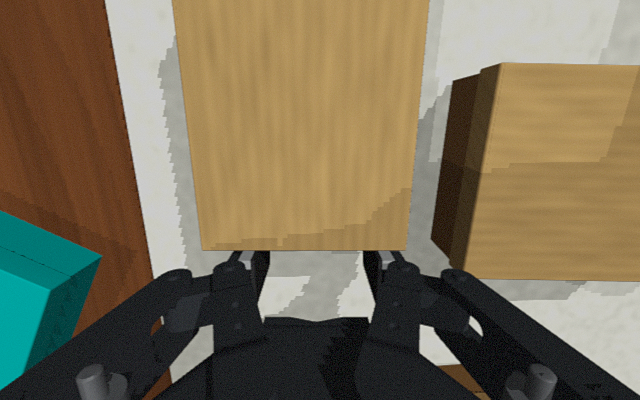

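The box is squared against the fingers: its rear edge is at row 250, columns 202–407. It sits about 5 mm toward the near side of the tool, so its near edge is at the lead-in's tip. I'll nudge it sideways first, after checking the turquoise look-alike's position.

```bash
python3 - <<'E'
from m import *
h=cv2.cvtColor(cv2.imread("pics/top0.png"),cv2.COLOR_BGR2HSV)
m=((abs(h[...,0].astype(int)-90)<8)&(h[...,1]>120)).astype(np.uint8)
for c in cv2.findContours(m,0,2)[0]:
    if cv2.contourArea(c)>1000: print(st(ray("top",cv2.boxPoints(cv2.minAreaRect(c)),.04)*1000).round())
z=np.load("w2.npz");print(st(wr([[202,250],[407,249],[180,60],[424,60]],.058,z['p'],z['R'])).round(1))
E
```

```text
[[-318. -271.]
 [-212. -329.]
 [-255. -413.]
 [-360. -354.]]
[[-120.9 -297.9]
 [ -32.4 -297.2]
 [-120.7 -222.9]
 [ -33.  -222.7]]
```

```bash
python3 -m jog '[{"rx":0,"ry":0,"rz":0,"tx":-0.025,"ty":0,"tz":0,"gripper":0.4},{"rx":0,"ry":0,"rz":0,"tx":-0.025,"ty":0,"tz":-0.008,"gripper":1},{"rx":0,"ry":0,"rz":0,"tx":-0.025,"ty":-0.04,"tz":-0.008,"gripper":1},{"rx":0,"ry":0,"rz":0,"tx":-0.025,"ty":-0.08,"tz":-0.008,"gripper":1},{"rx":0,"ry":0,"rz":0,"tx":-0.025,"ty":-0.08,"tz":-0.008,"gripper":1},{"rx":0,"ry":0,"rz":0,"tx":0.01,"ty":-0.08,"tz":-0.008,"gripper":1},{"rx":0,"ry":0,"rz":0,"tx":0.045,"ty":-0.08,"tz":-0.008,"gripper":1},{"rx":0,"ry":0,"rz":0,"tx":0.07,"ty":-0.08,"tz":-0.008,"gripper":1},{"rx":0,"ry":0,"rz":0,"tx":0.07,"ty":-0.08,"tz":-0.008,"gripper":1},{"rx":0,"ry":0,"rz":0,"tx":0.07,"ty":-0.08,"tz":-0.008,"gripper":1}]'
python3 - <<'E'
from m import *
s=robot.read_state();f=robot.grab_frame("wrist");cv2.imwrite("pics/w3.png",f);print(st(s['ee_pos'][:2]*1000),s['force'],s['gripper_width'])
E
```

```text
clock: 4.75
ee_pos: [0.4106, -0.1439, 0.0332]
orientation: [[0.012, 1.0, -0.001], [1.0, -0.012, 0.001], [0.001, -0.001, -1.0]]
force: [0.9, -0.4, 0.3]
gripper_width: -0.0001
gripper_force: 0.0
[[-152.08976808 -240.86812691]] [ 0.90689357 -0.36788158  0.32980923] -8.614822003336466e-05
```

View pics/w3.png

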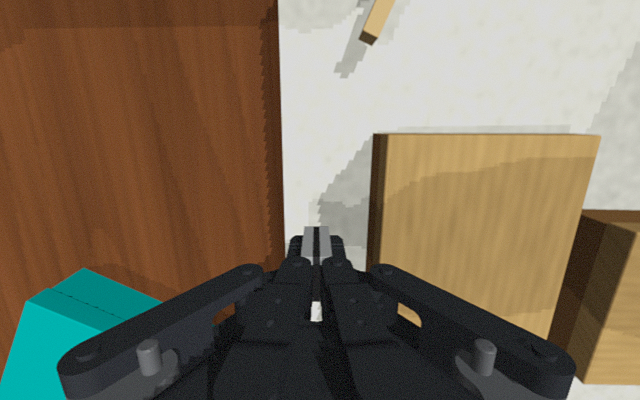

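The nudge position is right: the shut fingers (290–343, row 240) are beside box_long's near side (col 372). The lead-in tip is at (370,40). I'm pushing sideways slowly.

```bash
python3 -m jog '[{"rx":0,"ry":0,"rz":0,"tx":0,"ty":0.006,"tz":0,"gripper":1},{"rx":0,"ry":0,"rz":0,"tx":0,"ty":0.012,"tz":0,"gripper":1},{"rx":0,"ry":0,"rz":0,"tx":0,"ty":0.016,"tz":0,"gripper":1},{"rx":0,"ry":0,"rz":0,"tx":0,"ty":0.02,"tz":0,"gripper":1},{"rx":0,"ry":0,"rz":0,"tx":0,"ty":0.023,"tz":0,"gripper":1},{"rx":0,"ry":0,"rz":0,"tx":0,"ty":0.026,"tz":0,"gripper":1},{"rx":0,"ry":0,"rz":0,"tx":0,"ty":0.029,"tz":0,"gripper":1},{"rx":0,"ry":0,"rz":0,"tx":0,"ty":0.031,"tz":0,"gripper":1},{"rx":0,"ry":0,"rz":0,"tx":0,"ty":0.033,"tz":0,"gripper":1},{"rx":0,"ry":0,"rz":0,"tx":0,"ty":0.033,"tz":0,"gripper":1}]'
cat >>m.py <<'E'
def corners(tag):
    "kraft top face(s) in the wrist view -> quad corners in station mm"
    s=robot.read_state();f=robot.grab_frame("wrist");cv2.imwrite(f"pics/{tag}.png",f)
    h=cv2.cvtColor(f,cv2.COLOR_BGR2HSV);m=((abs(h[...,0].astype(int)-18)<6)&(h[...,1]>70)&(h[...,2]>115)).astype(np.uint8)
    m=cv2.morphologyEx(m,cv2.MORPH_OPEN,np.ones((5,5)))
    print("TCP st",st(s['ee_pos'][:2]*1000).round(1),"z",s['ee_pos'][2].round(4),"F",np.round(s['force'],1))
    for c in cv2.findContours(m,0,2)[0]:
        if cv2.contourArea(c)<1500: continue
        q=cv2.approxPolyDP(c,8,True)[:,0]
        print(q.tolist(),st(wr(q,.058,s['ee_pos'],s['orientation'])).round(1).tolist())
E
python3 -c "
from m import *
corners('w4')"
```

```text
clock: 5.63
ee_pos: [0.4447, -0.1462, 0.0333]
orientation: [[0.015, 1.0, 0.001], [1.0, -0.015, -0.0], [-0.0, 0.001, -1.0]]
force: [0.5, 0.7, 0.5]
gripper_width: 0.0
gripper_force: 0.0
TCP st [[-118.  -242.7]] z 0.0333 F [0.5 0.7 0.5]
[[563, 224], [534, 333], [571, 356], [574, 379], [639, 380], [639, 225]] [[-6.1, -221.2], [-6.6, -280.7], [15.9, -295.3], [21.4, -310.7], [56.7, -311.4], [28.5, -221.6]]
[[350, 125], [353, 267], [395, 265], [518, 323], [562, 126]] [[-104.0, -177.7], [-100.4, -243.0], [-80.5, -241.9], [-16.0, -274.6], [-16.9, -178.1]]
```

box_long is now square, with x' from about −105 to −16.5. Going back behind it.

```bash
python3 -m jog '[{"rx":0,"ry":0,"rz":0,"tx":0,"ty":-0.02,"tz":0,"gripper":1},{"rx":0,"ry":0,"rz":0,"tx":-0.03,"ty":-0.025,"tz":0,"gripper":1},{"rx":0,"ry":0,"rz":0,"tx":-0.06,"ty":-0.025,"tz":0,"gripper":1},{"rx":0,"ry":0,"rz":0,"tx":-0.09,"ty":-0.025,"tz":0,"gripper":1},{"rx":0,"ry":0,"rz":0,"tx":-0.09,"ty":-0.025,"tz":0,"gripper":1},{"rx":0,"ry":0,"rz":0,"tx":-0.09,"ty":0.02,"tz":0,"gripper":0.4},{"rx":0,"ry":0,"rz":0,"tx":-0.09,"ty":0.054,"tz":0.008,"gripper":0.4},{"rx":0,"ry":0,"rz":0,"tx":-0.09,"ty":0.054,"tz":0.008,"gripper":0.4},{"rx":0,"ry":0,"rz":0,"tx":-0.09,"ty":0.054,"tz":0.008,"gripper":0.4},{"rx":0,"ry":0,"rz":0,"tx":-0.09,"ty":0.054,"tz":0.008,"gripper":0.4}]'
python3 -c "
from m import *
corners('w5')"
```

```text
clock: 6.52
ee_pos: [0.4959, -0.237, 0.0251]
orientation: [[0.015, 1.0, -0.001], [1.0, -0.015, -0.0], [-0.0, -0.001, -1.0]]
force: [-1.1, -0.0, 1.2]
gripper_width: 0.0513
gripper_force: 0.0
TCP st [[ -65.4 -332.7]] z 0.0251 F [-1.1 -0.   1.2]
[[492, 0], [455, 232], [639, 235], [639, 0]] [[-5.4, -226.2], [-6.4, -311.5], [71.8, -312.8], [44.6, -226.1]]
[[205, 0], [224, 199], [438, 198], [461, 0]] [[-103.1, -226.2], [-102.9, -297.0], [-15.4, -296.5], [-15.9, -226.2]]
```

```bash
python3 -m jog '[{"rx":0,"ry":0,"rz":0,"tx":0.01,"ty":0,"tz":0,"gripper":0.4},{"rx":0,"ry":0,"rz":0,"tx":0.018,"ty":0,"tz":0,"gripper":0.4},{"rx":0,"ry":0,"rz":0,"tx":0.026,"ty":0,"tz":0,"gripper":0.4},{"rx":0,"ry":0,"rz":0,"tx":0.034,"ty":0,"tz":0,"gripper":0.4},{"rx":0,"ry":0,"rz":0,"tx":0.042,"ty":0,"tz":0,"gripper":0.4},{"rx":0,"ry":0,"rz":0,"tx":0.05,"ty":0,"tz":0,"gripper":0.4},{"rx":0,"ry":0,"rz":0,"tx":0.058,"ty":-0.001,"tz":0,"gripper":0.4},{"rx":0,"ry":0,"rz":0,"tx":0.066,"ty":-0.001,"tz":0,"gripper":0.4},{"rx":0,"ry":0,"rz":0,"tx":0.074,"ty":-0.001,"tz":0,"gripper":0.4},{"rx":0,"ry":0,"rz":0,"tx":0.082,"ty":-0.002,"tz":0,"gripper":0.4}]'
python3 -m jog '[{"rx":0,"ry":0,"rz":0,"tx":0.008,"ty":0,"tz":0,"gripper":0.4},{"rx":0,"ry":0,"rz":0,"tx":0.016,"ty":0,"tz":0,"gripper":0.4},{"rx":0,"ry":0,"rz":0,"tx":0.024,"ty":0,"tz":0,"gripper":0.4},{"rx":0,"ry":0,"rz":0,"tx":0.032,"ty":0,"tz":0,"gripper":0.4},{"rx":0,"ry":0,"rz":0,"tx":0.04,"ty":0,"tz":0,"gripper":0.4},{"rx":0,"ry":0,"rz":0,"tx":0.048,"ty":0,"tz":0,"gripper":0.4},{"rx":0,"ry":0,"rz":0,"tx":0.056,"ty":-0.001,"tz":0,"gripper":0.4},{"rx":0,"ry":0,"rz":0,"tx":0.064,"ty":-0.001,"tz":0,"gripper":0.4},{"rx":0,"ry":0,"rz":0,"tx":0.07,"ty":-0.001,"tz":0,"gripper":0.4},{"rx":0,"ry":0,"rz":0,"tx":0.074,"ty":-0.002,"tz":0,"gripper":0.4}]'
python3 -c "
from m import *
corners('w6')"
```

```text
clock: 7.4
ee_pos: [0.4959, -0.1545, 0.0254]
orientation: [[0.016, 1.0, 0.001], [1.0, -0.016, -0.0], [-0.0, 0.001, -1.0]]
force: [0.5, -2.1, 1.8]
gripper_width: 0.0512
gripper_force: 1.1
clock: 8.23
ee_pos: [0.4949, -0.0799, 0.0253]
orientation: [[0.015, 1.0, 0.0], [1.0, -0.015, 0.0], [0.0, 0.0, -1.0]]
force: [0.9, -1.8, 1.6]
gripper_width: 0.0512
gripper_force: 1.2
TCP st [[ -68.8 -175.7]] z 0.0253 F [ 0.9 -1.8  1.6]
[[194, 0], [210, 111], [191, 171], [205, 175], [220, 139], [230, 249], [432, 249], [464, 0], [208, 0], [211, 49], [206, 5]] [[-110.5, -69.1], [-108.7, -105.4], [-118.6, -128.4], [-113.2, -130.0], [-105.9, -115.8], [-105.8, -162.6], [-18.6, -162.4], [-18.3, -69.0], [-105.7, -69.1], [-106.2, -84.3], [-106.5, -70.6]]
```

```bash
python3 -m jog '[{"rx":0,"ry":0,"rz":0,"tx":0.007,"ty":0,"tz":0,"gripper":0.4},{"rx":0,"ry":0,"rz":0,"tx":0.014,"ty":0,"tz":0,"gripper":0.4},{"rx":0,"ry":0,"rz":0,"tx":0.021,"ty":0,"tz":0,"gripper":0.4},{"rx":0,"ry":0,"rz":0,"tx":0.028,"ty":0,"tz":0,"gripper":0.4},{"rx":0,"ry":0,"rz":0,"tx":0.034,"ty":0,"tz":0,"gripper":0.4},{"rx":0,"ry":0,"rz":0,"tx":0.04,"ty":0,"tz":0,"gripper":0.4},{"rx":0,"ry":0,"rz":0,"tx":0.044,"ty":0,"tz":0,"gripper":0.4},{"rx":0,"ry":0,"rz":0,"tx":0.048,"ty":0,"tz":0,"gripper":0.4},{"rx":0,"ry":0,"rz":0,"tx":0.05,"ty":0,"tz":0,"gripper":0.4},{"rx":0,"ry":0,"rz":0,"tx":0.052,"ty":0,"tz":0,"gripper":0.4}]'
python3 -m jog '[{"rx":0,"ry":0,"rz":0,"tx":0.002,"ty":0,"tz":0,"gripper":0.4},{"rx":0,"ry":0,"rz":0,"tx":0.003,"ty":0,"tz":0,"gripper":0.4},{"rx":0,"ry":0,"rz":0,"tx":0.004,"ty":0,"tz":0,"gripper":0.4},{"rx":0,"ry":0,"rz":0,"tx":0.004,"ty":0,"tz":0,"gripper":0.4}]'
python3 -c "
from m import *
corners('w7')"
```

```text
clock: 9.12
ee_pos: [0.4953, -0.0287, 0.0252]
orientation: [[0.015, 1.0, -0.0], [1.0, -0.015, 0.0], [0.0, -0.0, -1.0]]
force: [-0.5, -0.8, -1.1]
gripper_width: 0.0513
gripper_force: 0.5
clock: 9.45
ee_pos: [0.4955, -0.0249, 0.0252]
orientation: [[0.015, 1.0, -0.0], [1.0, -0.015, 0.0], [0.0, -0.0, -1.0]]
force: [0.5, -0.7, -0.1]
gripper_width: 0.0515
gripper_force: 0.0
TCP st [[ -69.  -120.7]] z 0.0252 F [ 0.5 -0.7 -0.1]
[[194, 0], [222, 219], [204, 271], [229, 244], [433, 249], [465, 0]] [[-110.6, -14.0], [-108.3, -93.7], [-118.4, -118.2], [-106.3, -105.1], [-18.4, -107.4], [-18.1, -14.0]]
```

```bash
python3 -m jog '[{"rx":0,"ry":0,"rz":0,"tx":0.001,"ty":0,"tz":0,"gripper":0.4},{"rx":0,"ry":0,"rz":0,"tx":0.002,"ty":0,"tz":0,"gripper":0.4},{"rx":0,"ry":0,"rz":0,"tx":0.002,"ty":0,"tz":0,"gripper":0.4}]'
python3 -m jog '[{"rx":0,"ry":0,"rz":0,"tx":0.001,"ty":0,"tz":0,"gripper":0.4},{"rx":0,"ry":0,"rz":0,"tx":0.001,"ty":0,"tz":0,"gripper":0.4}]'
python3 -c "
from m import *
corners('w8')"
```

```text
clock: 9.75
ee_pos: [0.4956, -0.0231, 0.0253]
orientation: [[0.016, 1.0, 0.0], [1.0, -0.016, -0.0], [-0.0, 0.0, -1.0]]
force: [0.6, -0.6, -0.1]
gripper_width: 0.0514
gripper_force: 0.4
clock: 9.92
ee_pos: [0.4957, -0.0221, 0.0253]
orientation: [[0.016, 1.0, 0.0], [1.0, -0.016, -0.0], [-0.0, 0.0, -1.0]]
force: [0.1, -1.7, 0.4]
gripper_width: 0.0511
gripper_force: 0.6
TCP st [[ -68.9 -117.8]] z 0.0253 F [ 0.1 -1.7  0.4]
[[194, 0], [223, 225], [205, 274], [230, 249], [432, 249], [464, 0]] [[-110.5, -11.2], [-108.0, -93.6], [-118.1, -116.9], [-105.9, -104.7], [-18.6, -104.7], [-18.2, -11.2]]
```

View pics/w8.png

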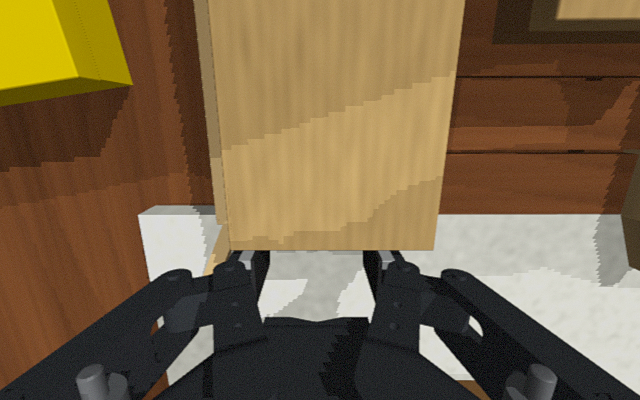

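box_long lies along the near rail (its left edge at columns 210–230), and its rear edge at row 249 is square. No end contact has shown in the force yet, so I'll creep on.

```bash
for k in 1 2; do python3 -m jog '[{"rx":0,"ry":0,"rz":0,"tx":0.001,"ty":0,"tz":0,"gripper":0.4},{"rx":0,"ry":0,"rz":0,"tx":0.001,"ty":0,"tz":0,"gripper":0.4}]' | egrep "ee_pos|^force"; done
```

```text
ee_pos: [0.4957, -0.0211, 0.0253]
force: [0.4, -0.4, 0.2]
ee_pos: [0.4957, -0.0203, 0.0253]
force: [-0.3, -3.2, 0.5]
```

```bash
for k in 1 2; do python3 -m jog '[{"rx":0,"ry":0,"rz":0,"tx":0.001,"ty":0,"tz":0,"gripper":0.4},{"rx":0,"ry":0,"rz":0,"tx":0.001,"ty":0,"tz":0,"gripper":0.4}]' | egrep "ee_pos|^force"; done
python3 -c "
from m import *
corners('w9')"
```

```text
ee_pos: [0.4957, -0.0196, 0.0253]
force: [-0.8, -3.4, 1.1]
ee_pos: [0.4957, -0.0196, 0.0253]
force: [0.3, -7.4, -0.2]
TCP st [[ -68.8 -115.3]] z 0.0253 F [ 0.3 -7.4 -0.2]
[[555, 22], [639, 26], [639, 0], [560, 0]] [[14.4, -15.3], [44.0, -16.6], [41.5, -8.7], [14.5, -8.7]]
[[194, 0], [223, 229], [211, 265], [233, 249], [432, 249], [464, 0]] [[-110.3, -8.6], [-108.1, -92.8], [-114.9, -109.8], [-104.6, -102.1], [-18.6, -102.1], [-18.2, -8.7]]
```

End contact felt: the motion stalled at −7 N. I'm backing off and moving behind box_cross.

```bash
python3 -m jog '[{"rx":0,"ry":0,"rz":0,"tx":-0.01,"ty":0,"tz":0,"gripper":0.4},{"rx":0,"ry":0,"rz":0,"tx":-0.04,"ty":0,"tz":0,"gripper":0.4},{"rx":0,"ry":0,"rz":0,"tx":-0.08,"ty":0,"tz":0,"gripper":0.4},{"rx":0,"ry":0,"rz":0,"tx":-0.12,"ty":0,"tz":0,"gripper":0.4},{"rx":0,"ry":0,"rz":0,"tx":-0.16,"ty":0,"tz":0,"gripper":0.4},{"rx":0,"ry":0,"rz":0,"tx":-0.2,"ty":0,"tz":0,"gripper":0.4},{"rx":0,"ry":0,"rz":0,"tx":-0.232,"ty":0,"tz":0,"gripper":0.4},{"rx":0,"ry":0,"rz":0,"tx":-0.232,"ty":0,"tz":0,"gripper":0.4},{"rx":0,"ry":0,"rz":0,"tx":-0.232,"ty":0.03,"tz":0,"gripper":0.4},{"rx":0,"ry":0,"rz":0,"tx":-0.232,"ty":0.03,"tz":0,"gripper":0.4}]'
python3 -m jog '[{"rx":0,"ry":0,"rz":0,"tx":0,"ty":0.04,"tz":0,"gripper":0.4},{"rx":0,"ry":0,"rz":0,"tx":0,"ty":0.08,"tz":0,"gripper":0.2},{"rx":0,"ry":0,"rz":0,"tx":0,"ty":0.092,"tz":0.002,"gripper":0.2},{"rx":0,"ry":0,"rz":0,"tx":0,"ty":0.092,"tz":0.002,"gripper":0.2},{"rx":0,"ry":0,"rz":0,"tx":0,"ty":0.092,"tz":0.002,"gripper":0.2}]'
python3 -c "
from m import *
corners('w10')"
```

```text
clock: 11.52
ee_pos: [0.527, -0.2503, 0.0257]
orientation: [[0.014, 1.0, 0.005], [1.0, -0.014, 0.0], [0.0, 0.005, -1.0]]
force: [2.1, 1.4, -0.6]
gripper_width: 0.0512
gripper_force: 0.0
clock: 11.93
ee_pos: [0.6144, -0.2507, 0.0226]
orientation: [[0.013, 1.0, -0.001], [1.0, -0.013, 0.001], [0.001, -0.001, -1.0]]
force: [-1.9, 0.5, 0.8]
gripper_width: 0.0686
gripper_force: 0.0
TCP st [[  53.3 -344.7]] z 0.0226 F [-1.9  0.5  0.8]
[[146, 0], [171, 207], [460, 213], [495, 0]] [[-3.5, -239.1], [-5.2, -311.7], [111.9, -314.0], [112.9, -238.8]]
```

View pics/w10.png

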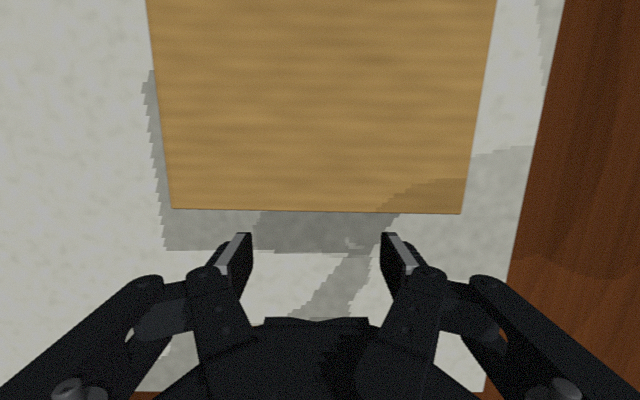

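box_cross's rear edge is at row ~210, columns 171–460. It is centred on the fingers at x' 53.5, yawed −1°. I'll push with an 8 mm drift toward the near side before it reaches the lead-in.

```bash
python3 -m jog '[{"rx":0,"ry":0,"rz":0,"tx":0.008,"ty":0,"tz":0,"gripper":0.2},{"rx":0,"ry":0,"rz":0,"tx":0.015,"ty":0,"tz":0,"gripper":0.2},{"rx":0,"ry":0,"rz":0,"tx":0.02,"ty":0,"tz":0,"gripper":0.2},{"rx":0,"ry":0,"rz":0,"tx":0.026,"ty":0,"tz":0,"gripper":0.2},{"rx":0,"ry":0,"rz":0,"tx":0.033,"ty":-0.001,"tz":0,"gripper":0.2},{"rx":0,"ry":0,"rz":0,"tx":0.04,"ty":-0.002,"tz":0,"gripper":0.2},{"rx":0,"ry":0,"rz":0,"tx":0.047,"ty":-0.003,"tz":0,"gripper":0.2},{"rx":0,"ry":0,"rz":0,"tx":0.054,"ty":-0.004,"tz":0,"gripper":0.2},{"rx":0,"ry":0,"rz":0,"tx":0.061,"ty":-0.005,"tz":0,"gripper":0.2},{"rx":0,"ry":0,"rz":0,"tx":0.068,"ty":-0.006,"tz":0,"gripper":0.2}]'
python3 -c "
from m import *
corners('w11')"
```

```text
clock: 12.82
ee_pos: [0.6091, -0.1834, 0.0234]
orientation: [[0.016, 1.0, 0.0], [1.0, -0.016, -0.0], [-0.0, 0.0, -1.0]]
force: [0.1, -1.6, 0.2]
gripper_width: 0.0683
gripper_force: 1.1
TCP st [[  47.  -277.4]] z 0.0234 F [ 0.1 -1.6  0.2]
[[150, 19], [183, 251], [457, 251], [491, 18]] [[-9.5, -177.1], [-9.5, -264.2], [107.1, -264.2], [106.7, -176.7]]
```

```bash
python3 -m jog '[{"rx":0,"ry":0,"rz":0,"tx":0.007,"ty":-0.001,"tz":0,"gripper":0.2},{"rx":0,"ry":0,"rz":0,"tx":0.014,"ty":-0.002,"tz":0,"gripper":0.2},{"rx":0,"ry":0,"rz":0,"tx":0.021,"ty":-0.002,"tz":0,"gripper":0.2},{"rx":0,"ry":0,"rz":0,"tx":0.028,"ty":-0.002,"tz":0,"gripper":0.2},{"rx":0,"ry":0,"rz":0,"tx":0.035,"ty":-0.002,"tz":0,"gripper":0.2},{"rx":0,"ry":0,"rz":0,"tx":0.042,"ty":-0.002,"tz":0,"gripper":0.2},{"rx":0,"ry":0,"rz":0,"tx":0.049,"ty":-0.002,"tz":0,"gripper":0.2},{"rx":0,"ry":0,"rz":0,"tx":0.056,"ty":-0.002,"tz":0,"gripper":0.2},{"rx":0,"ry":0,"rz":0,"tx":0.063,"ty":-0.002,"tz":0,"gripper":0.2},{"rx":0,"ry":0,"rz":0,"tx":0.07,"ty":-0.002,"tz":0,"gripper":0.2}]'
python3 -c "
from m import *
corners('w12')"
```

```text
clock: 13.7
ee_pos: [0.6083, -0.1133, 0.0234]
orientation: [[0.016, 1.0, 0.0], [1.0, -0.016, -0.0], [-0.0, 0.0, -1.0]]
force: [0.5, -3.7, 1.5]
gripper_width: 0.0682
gripper_force: 1.7
TCP st [[  45.1 -207.4]] z 0.0234 F [ 0.5 -3.7  1.5]
[[490, 0], [463, 0], [460, 18], [151, 18], [183, 251], [457, 251], [479, 109], [496, 101]] [[103.5, -101.4], [94.5, -101.4], [94.2, -106.7], [-11.0, -106.8], [-11.4, -194.2], [105.2, -194.2], [105.4, -136.4], [111.2, -133.6]]
```

View pics/w12.png

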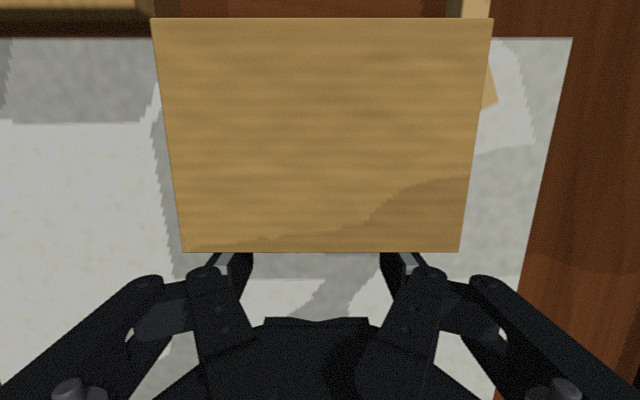

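The front edge of box_cross (row 18) is at the mouth, square. It is clear of box_long (its corner is at col ~138, against 150) and just inside the far rail. I'm pushing straight on.

```bash
python3 -m jog '[{"rx":0,"ry":0,"rz":0,"tx":0.007,"ty":0,"tz":0,"gripper":0.2},{"rx":0,"ry":0,"rz":0,"tx":0.014,"ty":0,"tz":0,"gripper":0.2},{"rx":0,"ry":0,"rz":0,"tx":0.021,"ty":0,"tz":0,"gripper":0.2},{"rx":0,"ry":0,"rz":0,"tx":0.028,"ty":0,"tz":0,"gripper":0.2},{"rx":0,"ry":0,"rz":0,"tx":0.035,"ty":0,"tz":0,"gripper":0.2},{"rx":0,"ry":0,"rz":0,"tx":0.042,"ty":0,"tz":0,"gripper":0.2},{"rx":0,"ry":0,"rz":0,"tx":0.049,"ty":0,"tz":0,"gripper":0.2},{"rx":0,"ry":0,"rz":0,"tx":0.056,"ty":0,"tz":0,"gripper":0.2},{"rx":0,"ry":0,"rz":0,"tx":0.062,"ty":0,"tz":0,"gripper":0.2},{"rx":0,"ry":0,"rz":0,"tx":0.068,"ty":0,"tz":0,"gripper":0.2}]'
python3 -m jog '[{"rx":0,"ry":0,"rz":0,"tx":0.004,"ty":0,"tz":0,"gripper":0.2},{"rx":0,"ry":0,"rz":0,"tx":0.007,"ty":0,"tz":0,"gripper":0.2},{"rx":0,"ry":0,"rz":0,"tx":0.01,"ty":0,"tz":0,"gripper":0.2},{"rx":0,"ry":0,"rz":0,"tx":0.012,"ty":0,"tz":0,"gripper":0.2},{"rx":0,"ry":0,"rz":0,"tx":0.014,"ty":0,"tz":0,"gripper":0.2},{"rx":0,"ry":0,"rz":0,"tx":0.015,"ty":0,"tz":0,"gripper":0.2},{"rx":0,"ry":0,"rz":0,"tx":0.016,"ty":0,"tz":0,"gripper":0.2},{"rx":0,"ry":0,"rz":0,"tx":0.016,"ty":0,"tz":0,"gripper":0.2}]'
python3 -c "
from m import *
corners('w13')"
```

```text
clock: 14.58
ee_pos: [0.6081, -0.0474, 0.0233]
orientation: [[0.017, 1.0, -0.002], [1.0, -0.017, -0.002], [-0.002, -0.002, -1.0]]
force: [-2.9, -6.7, 4.7]
gripper_width: 0.0682
gripper_force: 3.4
clock: 15.25
ee_pos: [0.6084, -0.0314, 0.0233]
orientation: [[0.017, 1.0, -0.002], [1.0, -0.017, -0.002], [-0.002, -0.002, -1.0]]
force: [-3.2, -6.7, 4.3]
gripper_width: 0.0688
gripper_force: 3.1
TCP st [[  44.  -125.5]] z 0.0233 F [-3.2 -6.7  4.3]
[[493, 0], [466, 6], [463, 18], [150, 18], [183, 251], [446, 251], [459, 268], [472, 265], [461, 227]] [[103.4, -19.6], [94.7, -21.4], [94.2, -24.9], [-12.2, -24.8], [-12.4, -112.2], [99.4, -112.1], [106.0, -120.2], [111.4, -118.8], [104.2, -101.2]]
[[0, 0], [0, 268], [11, 230], [170, 230], [137, 1]] [[-61.7, -19.4], [-93.0, -120.3], [-82.9, -102.6], [-16.6, -102.5], [-15.8, -19.7]]
```

```bash
python3 -m jog '[{"rx":0,"ry":0,"rz":0,"tx":0.002,"ty":0,"tz":0,"gripper":0.2},{"rx":0,"ry":0,"rz":0,"tx":0.003,"ty":0,"tz":0,"gripper":0.2},{"rx":0,"ry":0,"rz":0,"tx":0.004,"ty":0,"tz":0,"gripper":0.2},{"rx":0,"ry":0,"rz":0,"tx":0.005,"ty":0,"tz":0,"gripper":0.2},{"rx":0,"ry":0,"rz":0,"tx":0.005,"ty":0,"tz":0,"gripper":0.2}]'|egrep "ee_pos|^force"
for k in 1 2 3; do python3 -m jog '[{"rx":0,"ry":0,"rz":0,"tx":0.001,"ty":0,"tz":0,"gripper":0.2},{"rx":0,"ry":0,"rz":0,"tx":0.001,"ty":0,"tz":0,"gripper":0.2}]' | egrep "ee_pos|^force"; done
python3 -c "
from m import *
corners('w14')"
```

```text
ee_pos: [0.6085, -0.0265, 0.0233]
force: [-3.0, -6.0, 4.8]
ee_pos: [0.6085, -0.0256, 0.0233]
force: [-2.5, -5.1, 4.4]
ee_pos: [0.6085, -0.0245, 0.0233]
force: [-2.5, -6.4, 3.7]
ee_pos: [0.6085, -0.0238, 0.0233]
force: [-2.5, -6.3, 4.4]
TCP st [[  44.  -117.8]] z 0.0233 F [-2.5 -6.3  4.4]
[[150, 18], [184, 252], [446, 252], [456, 280], [469, 278], [459, 240], [493, 18]] [[-12.2, -17.1], [-12.0, -105.0], [99.4, -104.9], [105.5, -118.5], [111.1, -117.5], [104.2, -99.4], [104.3, -17.3]]
[[233, 0], [234, 14], [493, 13], [495, 3]] [[16.5, -11.8], [16.5, -15.9], [104.1, -15.8], [104.2, -12.8]]
[[0, 0], [0, 279], [9, 281], [17, 246], [172, 247], [137, 1]] [[-61.7, -11.7], [-94.7, -118.1], [-91.0, -119.1], [-82.5, -102.2], [-16.8, -102.6], [-15.8, -12.1]]
```

```bash

for k in 1 2 3; do python3 -m jog '[{"rx":0,"ry":0,"rz":0,"tx":0.001,"ty":0,"tz":0,"gripper":0.2},{"rx":0,"ry":0,"rz":0,"tx":0.001,"ty":0,"tz":0,"gripper":0.2}]' | egrep "ee_pos|^force"; done
python3 -c "
from m import *
corners('w15')"
```

```text
ee_pos: [0.6085, -0.023, 0.0233]
force: [-2.0, -7.5, 4.9]
ee_pos: [0.6084, -0.0224, 0.0233]
force: [-2.9, -8.2, 4.1]
ee_pos: [0.6084, -0.0214, 0.0233]
force: [-2.2, -8.9, 5.3]
TCP st [[  43.9 -115.5]] z 0.0233 F [-2.2 -8.9  5.3]
[[150, 18], [184, 252], [444, 252], [455, 281], [468, 282], [459, 240], [493, 18]] [[-12.2, -14.7], [-12.1, -102.6], [98.5, -102.7], [105.1, -116.7], [110.8, -117.2], [104.1, -97.1], [104.3, -15.0]]
[[233, 0], [234, 14], [493, 14], [495, 5]] [[16.5, -9.5], [16.5, -13.6], [104.1, -13.8], [104.3, -11.1]]
[[0, 0], [0, 283], [11, 285], [16, 252], [175, 251], [137, 0]] [[-61.7, -9.3], [-95.4, -117.7], [-90.9, -118.7], [-83.9, -102.6], [-15.9, -102.1], [-15.7, -9.4]]
```

```bash

for k in 1 2; do python3 -m jog '[{"rx":0,"ry":0,"rz":0,"tx":0.001,"ty":0,"tz":0,"gripper":0.2},{"rx":0,"ry":0,"rz":0,"tx":0.001,"ty":0,"tz":0,"gripper":0.2}]' | egrep "ee_pos|^force"; done
python3 -c "
from m import *
corners('w16')"
```

```text
ee_pos: [0.6084, -0.0213, 0.0233]
force: [-1.6, -9.7, 4.4]
ee_pos: [0.6084, -0.0213, 0.0233]
force: [-2.2, -11.8, 3.8]
TCP st [[  43.9 -115.3]] z 0.0233 F [ -2.2 -11.8   3.8]
[[149, 18], [183, 252], [444, 252], [455, 281], [468, 282], [458, 246], [494, 18]] [[-12.4, -14.5], [-12.6, -102.3], [98.5, -102.5], [105.0, -116.5], [110.8, -117.1], [104.0, -99.7], [104.6, -14.8]]
[[233, 0], [234, 14], [495, 7]] [[16.6, -9.3], [16.5, -13.4], [104.3, -11.6]]
[[0, 0], [0, 283], [11, 286], [17, 252], [174, 252], [136, 0]] [[-61.4, -9.1], [-95.4, -117.3], [-91.0, -118.8], [-83.4, -102.2], [-16.4, -102.3], [-15.9, -9.2]]
```

The motion has stalled, so it is fully seated and level with box_long. Now retract, lift and check.

```bash
python3 -m jog '[{"rx":0,"ry":0,"rz":0,"tx":-0.005,"ty":0,"tz":0,"gripper":0.2},{"rx":0,"ry":0,"rz":0,"tx":-0.03,"ty":0,"tz":0,"gripper":0.2},{"rx":0,"ry":0,"rz":0,"tx":-0.06,"ty":0,"tz":0,"gripper":0.2},{"rx":0,"ry":0,"rz":0,"tx":-0.06,"ty":0,"tz":0,"gripper":0.2},{"rx":0,"ry":0,"rz":0,"tx":-0.06,"ty":0,"tz":-0.04,"gripper":0.2},{"rx":0,"ry":0,"rz":0,"tx":-0.06,"ty":0,"tz":-0.08,"gripper":0.2},{"rx":0,"ry":0,"rz":0,"tx":-0.08,"ty":0,"tz":-0.12,"gripper":0.2},{"rx":0,"ry":0,"rz":0,"tx":-0.1,"ty":0,"tz":-0.16,"gripper":0.2},{"rx":0,"ry":0,"rz":0,"tx":-0.12,"ty":0,"tz":-0.2,"gripper":0.2},{"rx":0,"ry":0,"rz":0,"tx":-0.14,"ty":0,"tz":-0.2,"gripper":0.2}]'
python3 -m jog '[{"rx":0,"ry":0,"rz":0,"tx":-0.04,"ty":0,"tz":0,"gripper":0.2},{"rx":0,"ry":0,"rz":0,"tx":-0.08,"ty":0,"tz":0,"gripper":0.2},{"rx":0,"ry":0,"rz":0,"tx":-0.12,"ty":0,"tz":0,"gripper":0.2},{"rx":0,"ry":0,"rz":0,"tx":-0.16,"ty":0,"tz":0,"gripper":0.2},{"rx":0,"ry":0,"rz":0,"tx":-0.2,"ty":0,"tz":0,"gripper":0.2},{"rx":0,"ry":0,"rz":0,"tx":-0.2,"ty":0,"tz":0,"gripper":0.2},{"rx":0,"ry":0,"rz":0,"tx":-0.2,"ty":0,"tz":0,"gripper":0.2}]'
python3 - <<'E'
from m import *
i=robot.grab_frame("top");cv2.imwrite("pics/topf.png",i)
cv2.imwrite("pics/cropf.png",cv2.resize(i[105:245,240:465],None,fx=3.5,fy=3.5,interpolation=cv2.INTER_CUBIC))
E
```

```text
clock: 18.03
ee_pos: [0.6106, -0.1562, 0.2295]
orientation: [[0.013, 1.0, 0.008], [1.0, -0.013, 0.001], [0.001, 0.008, -1.0]]
force: [0.8, -1.1, -0.8]
gripper_width: 0.068
gripper_force: 0.0
clock: 18.62
ee_pos: [0.603, -0.3594, 0.2227]
orientation: [[0.02, 1.0, -0.001], [1.0, -0.02, 0.0], [0.0, -0.001, -1.0]]
force: [0.0, 0.5, -0.7]
gripper_width: 0.0685
gripper_force: 0.0
```

View pics/cropf.png

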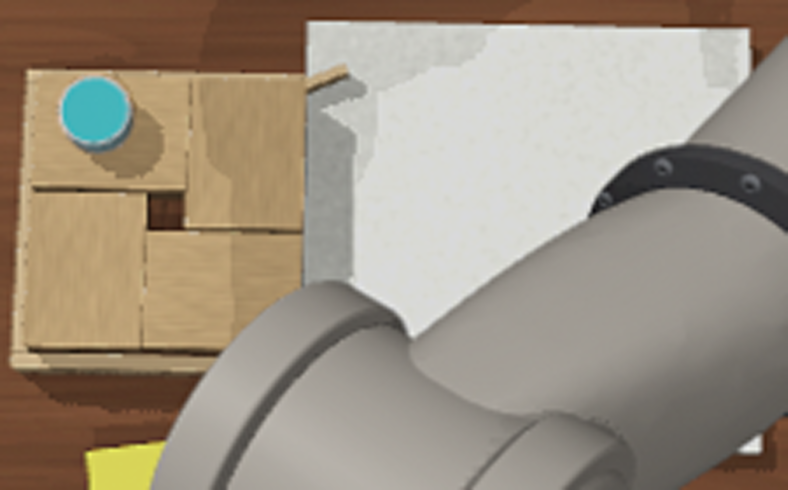

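The pinwheel is complete: both new boxes are snug, square and level with the open edge (column ~303), and the tin is still on box_far_left. Handing in.

```bash
python3 -c "
from rig import robot
print(robot.finish_job())"
```

```text
the job is handed in; nothing more can be done
None
```

The job is handed in at about 19 s on the robot clock: box_long, then box_cross, slid home along their rails, and the final top view shows all four boxes flat, snug and square (the ring box was hidden by the arm in that view, and no move came near it).

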